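# Bring the stand magnifier into focus over the shell and hold it

### The job

Take the magnifier with the larger lens out of the rack, lower its rod through the guide eye of the inspection stand and bring the lens over the shell in the dish on the stage. It is in focus when the lens is level and centred over the shell and the dark ring on the rod is level with the top of the eye; the eye has no clamp and the rod slides freely in it, so finish while still holding the magnifier steady at that height, the rod not jammed in the eye. Leave the dish and the smaller magnifier where they are.

Things in the scene. Friction and masses are not known exactly. Their poses are not given: they have to be found in the camera images.
- loupe: The larger magnifier, 0.13-0.2 kg. Dark steel head with flat sides, 30 mm along x, 20 along y, 34 high: grip it across y. Steel rod 8 mm thick hangs 75 mm below it; a flat bar runs along -x to the lens. Origin: on the rod's axis at the head's underside, z up. Starts level in a hole of the rack, head resting on its top (z = 90 mm), lens roughly towards the robot.
- loupe_lens (a point): Centre of the larger lens, at (-95, 0, 5) mm in the larger magnifier's frame: a clear disc in a black rim of 66 mm outer diameter, 10 mm high. Undersides of rim, bar (10 mm wide, 6 thick) and head are in one plane.
- loupe_ring (a point): Middle of the dark ring, 3 mm wide, round the larger magnifier's rod: on the rod's axis, 30 mm below the head's underside.
- loupe_tip (a point): Lower tip of the larger magnifier's rod, 75 mm below the head's underside; the last 10 mm taper from 8 mm to 3 mm.
- small_loupe: The smaller magnifier, to be left alone: of the same make and head, but its rim measures 42 mm across and is centred 85 mm from the rod's axis. It hangs in the rack's other hole, 90 mm from the larger one, the same way round; which hole holds which varies.
- rack: The lens rack, fixed: a folded aluminium sheet, 75 mm along x, 200 along y, top face 90 mm above the bench, 6 mm thick, open beneath; two 12 mm holes at (12, 45) and (12, -45) mm. Origin: centre of its underside.
- stand: The inspection stand, fixed: white base 200 mm along x, 150 along y, 14 thick, origin at the centre of its underside; round black stage 86 mm across, top at 16 mm, centred at x = -43 mm; steel pillar at x = 86 mm, 106 mm high; on it a bracket with a flat aluminium nose, top at 94 mm, 30 mm wide, reaching to x = 31 mm, with the vertical guide eye through it at x = 50 mm.
- eye (a point): Centre of the guide eye's mouth in the bracket's top face, 94 mm above the bench: a plain round hole, 12 mm wide, 16 mm deep, open below, with 64 mm of free height under it.
- dish: Clear round dish standing on the stage, 52 mm across, 10 mm high, with one cream snail shell, 24 mm long, at its centre. Origin: centre of its underside, 16 mm above the bench. It stands 90 to 98 mm from the eye's axis, so the larger lens reaches over the shell when its rod is in the eye.
Things that resemble listed ones, but are neither listed nor needed, are in the scene too. What is shaped like the dish but blue or yellow is not meant.

How it is judged:
By the outcome, as a careful person would: the job done as asked, in the order asked, and still so for the second after the job is handed in, while the arm keeps its last pose, push and grip.
It also fails if it takes over 48 s, if anything falls off the work surface, if the arm or the gripper's body presses on something with over 40 N, if the wrist force passes 120 N, or if a joint passes its speed limit or range.

### The arm

A 7-joint arm with a two-finger parallel gripper is mounted at the origin on the work surface. World frame = base frame: x ahead of the robot, y to its left, z up, the work surface at z = 0. Lengths are in m, angles in rad, forces in N, time in s.
With the tool pointing down it reaches from about 0.4 to 0.875 m from the base axis. Payload 19.3 kg.
Tool frame: the origin (TCP) lies at the very end of the fingers, on their centre line; the grasp point (between the pads) lies 19 mm behind it; z points along the fingers, y is the line along which they close (so a half turn about z gives the same grasp; the last joint's range is limited). The gripper opens to 85 mm and grips with 20 to 120 N. Pads are 22 mm wide; open, the fingers measure 114 mm over their backs; the gripper's body (76 mm by 85 mm) begins 54 mm behind the grasp point. The pads swing forward as they close: fully open they stand 13 mm farther back than shut.
Start: joints at [-1.262, 0.521, -0.036, 1.599, 0.021, 1.021, -0.113], TCP at [0.231, 0.581, 0.231] pointing down, gripper open.
Joint ranges: [-2.91, 2.91], [-0.3, 2.13], [-1.5, 1.42], [0.17, 2.43], [-1.26, 4.41], [0.16, 1.93], [-2.52, 2.52]. Speed limits (rad/s): [1.89, 1.89, 2.39, 2.39, 3.01, 3.01, 3.01].

### API

Orientations are given as [roll, pitch, yaw] about the fixed x, y, z axes, in that order (R = Rz(yaw) Ry(pitch) Rx(roll)).
In Python, from workcell import bot gives the robot as it stands.
- The arm moves only by the shell command python3 -m crank 'ROWS' [FORCE]. ROWS is a JSON object of lists of equal length, an entry for each row: "travel": the shift along the world's x, y, z in cm, a list of three; "turn": the turn, a rotation vector about the world's x, y, z in degrees, a list of three; "gripper": the closure, from 0 (fully open) to 1 (shut). A call has exactly 5 rows; each row is the pose to reach, as a shift and turn from the pose commanded when the call began; what a row does not reach only later rows make up. A row lasts 1/10 s, in which the tool goes at most 50 mm and 8.59 degrees, less where a joint would pass 70% of its speed; a pose out of reach is approached as far as the arm can. A call with a gripper value outside its range is refused whole. The fingers move at their own pace and stop on an object; FORCE is the grip in N (left out, the last holds). Time passes only in rows, so rows that repeat a pose let the fingers close, or fill a call up. It gives the time, the measured TCP pose, the force, the opening and the grip force at its end, in the units of the state.
- bot.observe(): the state, without advancing time (a new reading comes with each control period).
- bot.grab_frame(name): name is "side" or "top" or "wrist"; returns a dict with "pixels" (420x560x3 uint8, red, green, blue), "fx", "fy", "cx", "cy" (pixels), "extrinsics" (4x4, takes a point from world to camera coordinates). Camera axes: x right, y down, z forward; pixel columns grow to the right and rows downward; lengths in m; the calibration is good to about 2 mm. A picture is of the moment at which its call begins. There is no depth.
- bot.job_done(): hands the job in; it is judged then, once.
The state is a dict: "clock": time; "qpos": joint angles; "qd": joint speeds; "joint_efforts": joint torques, N m; "position": TCP position; "tool_rot": TCP orientation; "force": force on the tool from outside, world axes, zero at the start; "moment": the same for the moment, N m; "grip_width": finger opening in m; "finger_force": force on a finger pad.
Only numpy, scipy, OpenCV 4.12 (cv2) and the standard library are available. Lean on these libraries where they do the work, as an engineer would, in place of code of your own. Each camera call takes 0.05 s, during which the arm holds its last target. There are 200 camera calls.

## Working session

There is one attempt and no reset: what is moved stays moved. The work goes in short steps, Python scripts to look and compute and a shell command to move; the robot and the scene stay as the last step left them, time stands still between calls to the robot, and variables do not carry over. Pictures are saved under pics/ and viewed, at most 10 in all, crops included, and the job is handed in when it is done.

```bash
mkdir -p pics; ls; cat > h.py <<'E'
import numpy as np, cv2, pickle
from workcell import bot
def snap(cam,name):
    f=bot.grab_frame(cam); cv2.imwrite(f'pics/{name}.png',f['pixels'][:,:,::-1]); pickle.dump(f,open(f'pics/{name}.pkl','wb')); return f
def load(n): return pickle.load(open(f'pics/{n}.pkl','rb'))
def proj(f,p):
    c=f['extrinsics']@np.r_[p,1]; return np.array([f['fx']*c[0]/c[2]+f['cx'],f['fy']*c[1]/c[2]+f['cy']])
def ray(f,uv):
    R=f['extrinsics'][:3,:3];t=f['extrinsics'][:3,3]
    d=R.T@np.array([(uv[0]-f['cx'])/f['fx'],(uv[1]-f['cy'])/f['fy'],1]); return -R.T@t,d/np.linalg.norm(d)
def atz(f,uv,z):
    o,d=ray(f,uv); return o+d*(z-o[2])/d[2]
def tri(*fu):
    A=np.zeros((3,3));b=np.zeros(3);L=[]
    for f,uv in fu:
        o,d=ray(f,uv);M=np.eye(3)-np.outer(d,d);A+=M;b+=M@o;L.append((o,d))
    x=np.linalg.solve(A,b); return x,[np.linalg.norm(np.cross(x-o,d)) for o,d in L]
E
python3 - <<'E'
from h import *
fs=[snap(c,c+'0') for c in('side','top','wrist')]
for f in fs: print(f['fx'],f['cx'],f['cy'],np.round(-f['extrinsics'][:3,:3].T@f['extrinsics'][:3,3],3))
a=cv2.imread('pics/side0.png');b=cv2.imread('pics/top0.png')
print({k:np.round(v,3) for k,v in bot.observe().items()})
E
```

```text
pics
402.9337050016745 278.2875514922745 215.3589435404255 [ 0.2   -0.447  0.671]
380.19776165453123 285.3037498966602 213.99566623564792 [0.385 0.037 0.916]
352.68340414247393 277.3620304395309 208.8806948255211 [0.164 0.607 0.372]
{'clock': np.float64(0.15), 'qpos': array([-1.262,  0.522, -0.036,  1.6  ,  0.021,  1.021, -0.113]), 'qd': array([-0.001, -0.001,  0.001, -0.003,  0.001,  0.001,  0.   ]), 'joint_efforts': array([ 2.0000e-03, -9.2739e+01,  1.9810e+00, -3.7006e+01,  1.8000e-02,
        6.0000e-03, -0.0000e+00]), 'position': array([0.231, 0.58 , 0.231]), 'tool_rot': array([-3.141,  0.   ,  2.763]), 'force': array([-0.331,  0.765, -0.137]), 'moment': array([-0.004,  0.035,  0.007]), 'finger_force': np.float64(0.0), 'grip_width': np.float64(0.085)}
```

View pics/top0.png

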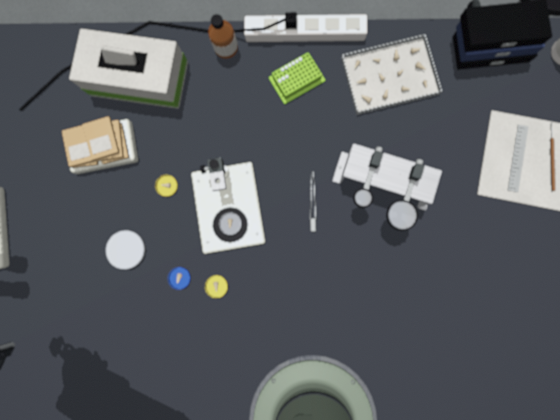

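View pics/side0.png

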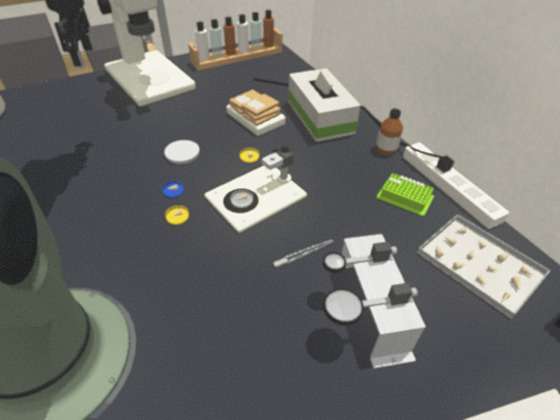

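Top view: the larger lens is at (402,215) with its head at (417,168). The smaller lens is at (363,198) with its head at (376,157). The stand is at (228,207), with the clear dish on its stage at (231,223). Look-alikes are the yellow dishes at (166,185) and (216,287), the blue dish at (179,278) and the white disc at (125,250). In the side view the larger lens is at (344,306) and the smaller one at (335,261). I choose the head at top (417,168) and check it in a close crop.

```bash
python3 - <<'E'
import cv2,numpy as np
t=cv2.imread('pics/top0.png');s=cv2.imread('pics/side0.png')
def c(im,x,y,w,h): return cv2.resize(im[y:y+h,x:x+w],(400,300),interpolation=cv2.INTER_CUBIC)
m=np.vstack([np.hstack([c(t,328,133,120,90+10),c(t,175,150,120,100)]),np.hstack([c(s,310,225,133,150)if 0 else c(s,310,225,134,100),c(s,200,135,120,100)])])
cv2.imwrite('pics/crop1.png',m)
E
```

```text
(no output)
```

View pics/crop1.png

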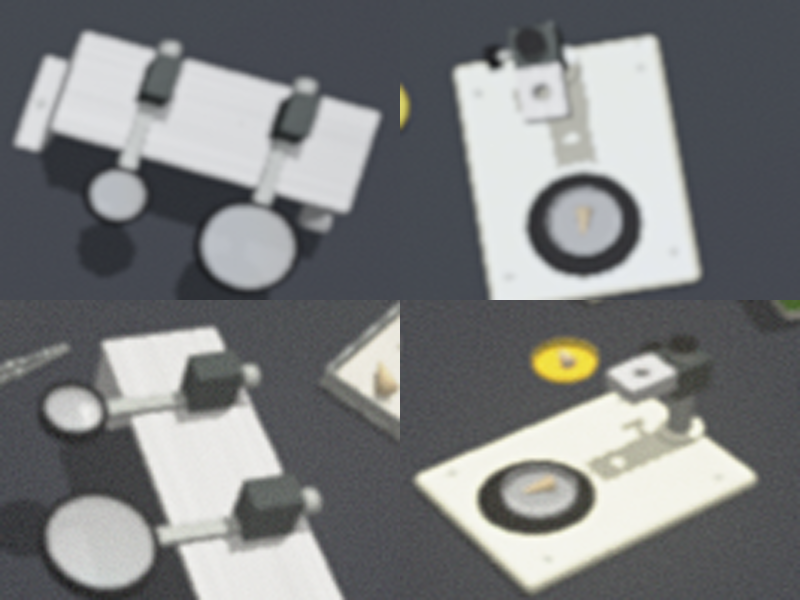

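The crop confirms it: the larger rim (top (402,215), side (344,305)) hangs from the right-hand head. The stand's eye is at top (217,181) and side (272,159), and the dish with the shell is at top (230,223) and side (242,198).

```bash
python3 - <<'E'
from h import *
T=load('top0');S=load('side0')
tp=lambda x,y:(328+x/3.3333,133+y/3);ts=lambda x,y:(175+(x-400)/3.3333,150+y/3)
sp=lambda x,y:(310+x/2.985,225+(y-300)/3);ss=lambda x,y:(200+(x-400)/3.3333,135+(y-300)/3)
for n,a,b in[('lens',tp(247,247),sp(102,541)),('small',tp(118,194),sp(73,410)),('eye',ts(541,92),ss(641,372)),('dish',ts(584,220),ss(540,490))]:
    x,e=tri((T,a),(S,b));print(n,np.round(x*1e3,1),np.round(np.array(e)*1e3,1))
c=np.array([atz(T,tp(*p),.09) for p in[(82,32),(380,112),(348,212),(52,130)]])
print(np.round(c*1e3,1)); m=c.mean(0);print('rack',m)
d=(c[0]-c[1]+c[3]-c[2])[:2];print(np.degrees(np.arctan2(-d[0],d[1])))
b=np.array([atz(T,ts(*p),.014) for p in[(455,68),(655,37),(700,278),(490,300)]]);print(np.round(b*1e3,1))
print('eye94',atz(T,ts(541,92),.094),atz(S,ss(641,372),.094),'dish',atz(T,ts(584,220),.02),atz(S,ss(540,490),.02))
print('lens95',atz(T,tp(247,247),.1),atz(S,sp(102,541),.1))
E
```

```text
lens [ 464.6 -187.1   98.9] [2.4 2.4]
small [ 501.4 -104.8   98.2] [1. 1.]
eye [539.3 214.2  93.8] [1.2 1.2]
dish [450.6 196.5  21.6] [1.5 1.5]
[[ 622.1  -83.5   90. ]
 [ 562.2 -276.7   90. ]
 [ 489.  -253.9   90. ]
 [ 548.8  -63.1   90. ]]
rack [ 0.5555104  -0.16930171  0.09      ]
-17.317403024693892
[[572.6 295.6  14. ]
 [598.1 149.6  14. ]
 [404.1 114.5  14. ]
 [385.7 264.5  14. ]]
eye94 [0.53812145 0.21466507 0.094     ] [0.54040079 0.21364854 0.094     ] dish [0.44924877 0.19732509 0.02      ] [0.45259058 0.19748342 0.02      ]
lens95 [ 0.46241716 -0.18565356  0.1       ] [ 0.46638783 -0.18849595  0.1       ]
```

```bash
python3 -m crank '{"travel":[[1.8,-4.6,0],[3.6,-9.2,0],[5.4,-13.8,0],[7.2,-18.4,0],[9,-23,0]],"turn":[[0,0,1],[0,0,2],[0,0,3],[0,0,4.4],[0,0,4.4]],"gripper":[0,0,0,0,0]}' 80
python3 -m crank '{"travel":[[2.4,-4.3,0],[4.8,-8.6,0],[7.2,-12.9,0],[9.6,-17.2,0],[12,-21.5,0]],"turn":[[0,0,0],[0,0,0],[0,0,0],[0,0,0],[0,0,0]],"gripper":[0,0,0,0,0]}'
python3 -m crank '{"travel":[[1.6,-4.6,0],[3.2,-9.2,0],[4.8,-13.8,0],[6.4,-18.4,0],[8,-23,0]],"turn":[[0,0,0],[0,0,0],[0,0,0],[0,0,0],[0,0,0]],"gripper":[0,0,0,0,0]}'
```

```text
clock: 0.65
position: [0.3215, 0.3487, 0.2313]
tool_rot: [-3.142, 0.0, 2.841]
force: [2.3, 0.1, -0.8]
grip_width: 0.0853
finger_force: 0.0
clock: 1.15
position: [0.4417, 0.1338, 0.2315]
tool_rot: [3.141, 0.0, 2.84]
force: [0.9, 1.3, -0.2]
grip_width: 0.0853
finger_force: 0.0
clock: 1.65
position: [0.5214, -0.0963, 0.2313]
tool_rot: [3.142, 0.0, 2.84]
force: [0.8, 1.2, 0.8]
grip_width: 0.0853
finger_force: 0.0
```

```bash
python3 -m crank '{"travel":[[0.6,-3,0],[1.2,-6,0],[1.8,-9,0],[2.3,-11,0],[2.3,-11,0]],"turn":[[0,0,0],[0,0,0],[0,0,0],[0,0,0],[0,0,0]],"gripper":[0,0,0,0,0]}'
python3 - <<'E'
from h import *
w=snap('wrist','w1');print(np.round(w['extrinsics'],3),bot.observe()['position'])
for p in [(.5536,-.2159,.124),(.5536,-.2159,.09),(.463,-.1876,.1)]:print(proj(w,p))
E
```

```text
clock: 2.15
position: [0.5439, -0.2073, 0.231]
tool_rot: [-3.14, -0.0, 2.836]
force: [-1.0, 0.8, -0.9]
grip_width: 0.0854
finger_force: 0.0
[[ 0.301  0.954 -0.     0.034]
 [ 0.915 -0.288  0.281 -0.593]
 [ 0.268 -0.085 -0.96   0.214]
 [ 0.     0.     0.     1.   ]] [ 0.54384716 -0.20538781  0.23089494]
[269.84815327 223.45107192]
[270.69249156 210.39873094]
[269.43318283  90.08220904]
```

View pics/w1.png

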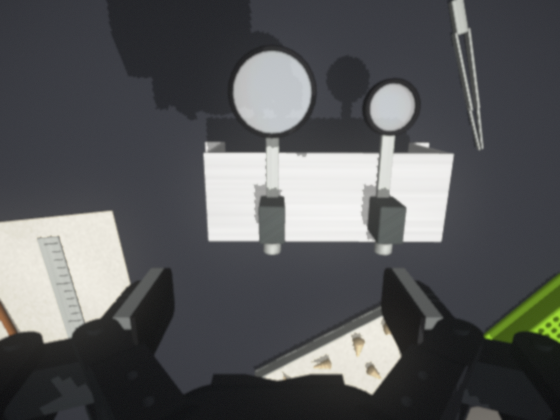

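The wrist view shows the larger lens at (272,92), its bar at column 272 and its head at about (272,220). The smaller lens is at (392,106) with its head at (386,220). Refining numerically.

```bash
python3 - <<'E'
from h import *
fr={k:load(n) for k,n in dict(T='top0',S='side0',W='w1').items()}
def disc(f,uv,r):
    g=cv2.cvtColor(f['pixels'],cv2.COLOR_RGB2GRAY).astype(float)
    x0,y0=int(uv[0]-r),int(uv[1]-r);p=cv2.resize(g[y0:y0+2*r,x0:x0+2*r].astype(np.uint8),None,fx=8,fy=8,interpolation=cv2.INTER_CUBIC)
    t,b=cv2.threshold(p,0,255,cv2.THRESH_OTSU); b=cv2.morphologyEx(b,cv2.MORPH_OPEN,np.ones((41,41)))
    n,l,s,c=cv2.connectedComponentsWithStats(b); i=l[r*8,r*8]
    cn=max(cv2.findContours((l==i).astype(np.uint8),0,1)[0],key=len);e=cv2.fitEllipse(cv2.convexHull(cn))
    return (np.array(e[0])+.5)/8-.5+[x0,y0],np.array(e[1])/8
o={}
for k,uv,r in[('T',(402,215),20),('S',(344,306),24),('W',(272,92),50)]:
    o[k]=disc(fr[k],uv,r);print(k,o[k],atz(fr[k],o[k][0],.095))
print(tri(*[(fr[k],o[k][0]) for k in o]))
W=fr['W'];g=cv2.cvtColor(W['pixels'],cv2.COLOR_RGB2GRAY).astype(int)
for r in(205,220,235):print(r,g[r,252:294])
print('col',g[190:250,264],g[190:250,272]); print('bar',g[175,258:288])
for uv in[(272,227),(272,212),(272,243)]:print(atz(W,uv,.124))
c=np.array([atz(W,p,.09) for p in[(205,153),(452,153),(442,241),(208,241)]]);print(np.round(c,4),c.mean(0))
E
```

```text
T (array([401.95862198, 214.68607903]), array([27.36498833, 28.3318119 ])) [ 0.46428553 -0.18674558  0.095     ]
S (array([343.19723701, 305.34843063]), array([29.62216568, 36.39766312])) [ 0.46727359 -0.18552084  0.095     ]
W (array([271.87694168,  91.68004227]), array([78.07533264, 82.25002289])) [ 0.46440211 -0.18624915  0.095     ]
(array([ 0.46476215, -0.18640135,  0.09808822]), [np.float64(0.0008971715331057714), np.float64(0.0011801107572426666), np.float64(0.0002901146701491557)])
205 [239 236 224 191 168 159 140 104  76  71  71  71  69  70  69  69  70  69
  70  68  69  68  69  69  69  69  69  70  69  69  70  85 134 200 233 241
 242 242 242 243 243 243]
220 [237 236 229 210 176 153 129 107  99  99 100  99  99  99  98  99 100 100
 100 100 101 103 103 104 104 104 103 103 104 104 103 108 133 187 228 238
 239 240 239 239 240 240]
235 [236 237 236 236 236 231 209 147 104  97  98  97  98  97  97  98  99  99
 100 100 101 100 100 100  99  99 100 100 100 100  99 109 146 200 229 236
 237 237 237 237 237 237]
col [162 164 164 163 152 126  92  71  66  64  65  65  65  64  66  69  80  92
  99 101 101 100 101 101 101 101 101 101 101  99  99  99  98  99  99  99
 100 101 101 101 101 100 100  98  98  98  97  97  98  99  99  99  98 102
 110 116 117 119 120 120] [147 145 144 143 143 138 124  99  75  67  65  65  64  66  66  69  79  92
 100 102 103 103 103 102 101 100 100 102 101 101 101 101 103 103 103 102
 102 101 101 100  99  99  99 100 101 101 101  99  99  98  98  97 100 120
 161 194 209 215 217 218]
bar [238 238 238 238 237 235 225 199 187 210 221 222 221 222 224 225 225 224
 224 221 223 232 238 239 239 239 239 239 239 239]
[ 0.55673635 -0.21522485  0.124     ]
[ 0.5456166  -0.21166912  0.124     ]
[ 0.56891159 -0.2191181   0.124     ]
[[ 0.4924 -0.2513  0.09  ]
 [ 0.5516 -0.0635  0.09  ]
 [ 0.6238 -0.0842  0.09  ]
 [ 0.5635 -0.2755  0.09  ]] [ 0.55780898 -0.16862109  0.09      ]
```

```bash
python3 -m crank '{"travel":[[1.1,-1.0,-2],[1.1,-1.0,-5],[1.1,-1.0,-8],[1.1,-1.0,-10],[1.1,-1.0,-10]],"turn":[[0,0,0],[0,0,0],[0,0,0],[0,0,0],[0,0,0]],"gripper":[0.2,0.3,0.3,0.3,0.3]}'
python3 - <<'E'
from h import *
import time
print([np.round(np.r_[bot.observe()['position'],bot.observe()['tool_rot']],4) for _ in range(2)])
w=snap('wrist','w2')
for p in[(.555,-.2149,.124)]:print(proj(w,p))
s=bot.observe();print(s['position'],s['tool_rot'],s['grip_width'])
E
```

```text
clock: 2.7
position: [0.5538, -0.2126, 0.1289]
tool_rot: [3.141, -0.004, 2.841]
force: [-0.3, -0.3, 1.1]
grip_width: 0.0599
finger_force: 0.0
[array([ 0.5538, -0.2126,  0.1289,  3.1413, -0.0044,  2.8408]), array([ 0.5538, -0.2126,  0.1289,  3.1413, -0.0044,  2.8408])]
[272.67291504 274.20475885]
[ 0.55469202 -0.21319441  0.13073092] [ 3.14138702e+00 -2.08177979e-03  2.84049337e+00] 0.05958744901588528
```

View pics/w2.png

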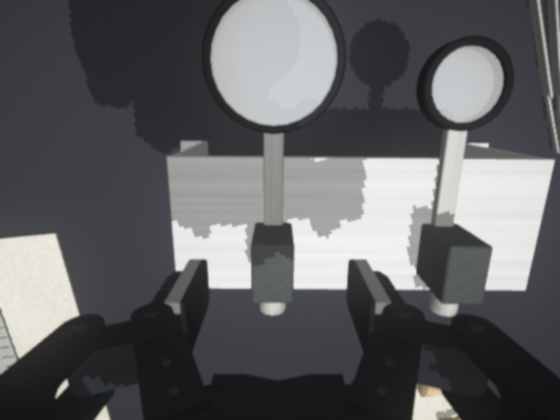

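The wrist view shows the head top centred at (272,265) between the fingertips at (207,262) and (348,262). The fingers sit about 2 mm too far towards +y, so I correct that, descend and grip.

```bash
python3 -m crank '{"travel":[[0,-0.2,-1],[0,-0.2,-2.5],[0,-0.2,-3.6],[0,-0.2,-3.6],[0,-0.2,-3.6]],"turn":[[0,0,0],[0,0,0],[0,0,0],[0,0,0],[0,0,0]],"gripper":[0.3,0.3,0.3,0.3,0.3]}'
python3 -m crank '{"travel":[[0,0,0],[0,0,0],[0,0,0],[0,0,0],[0,0,0]],"turn":[[0,0,0],[0,0,0],[0,0,0],[0,0,0],[0,0,0]],"gripper":[0.6,0.8,1,1,1]}' 80
python3 -m crank '{"travel":[[0,0,0],[0,0,0],[0,0,0],[0,0,0],[0,0,0]],"turn":[[0,0,0],[0,0,0],[0,0,0],[0,0,0],[0,0,0]],"gripper":[1,1,1,1,1]}' 80
```

```text
clock: 3.25
position: [0.5551, -0.2163, 0.0951]
tool_rot: [-3.142, -0.0, 2.839]
force: [0.0, -0.1, 0.3]
grip_width: 0.0597
finger_force: 0.0
clock: 3.75
position: [0.5554, -0.2163, 0.0959]
tool_rot: [3.141, 0.001, 2.84]
force: [-0.5, 0.8, 6.3]
grip_width: 0.0186
finger_force: 78.2
clock: 4.25
position: [0.5554, -0.2163, 0.0959]
tool_rot: [3.141, 0.001, 2.84]
force: [-1.7, 1.2, 5.5]
grip_width: 0.0187
finger_force: 78.2
```

```bash
python3 -m crank '{"travel":[[0,0,0.5],[0,0,1],[0,0,2],[0,0,3],[0,0,4]],"turn":[[0,0,0],[0,0,0],[0,0,0],[0,0,0],[0,0,0]],"gripper":[1,1,1,1,1]}'
python3 -m crank '{"travel":[[0,0,2],[0,0,4],[0,0,6],[0,0,8],[0,0,9.5]],"turn":[[0,0,0],[0,0,0],[0,0,0],[0,0,0],[0,0,0]],"gripper":[1,1,1,1,1]}'
python3 -m crank '{"travel":[[0,0,0],[0,0,0],[0,0,0],[0,0,0],[0,0,0]],"turn":[[0,0,0],[0,0,0],[0,0,0],[0,0,0],[0,0,0]],"gripper":[1,1,1,1,1]}'
python3 - <<'E'
from h import *
s=snap('side','s3');t=snap('top','t3');w=snap('wrist','w3');o=bot.observe();print(o['position'],o['tool_rot'],o['force'],o['moment'])
a=cv2.resize(s['pixels'][120:320,250:517],(400,300),interpolation=cv2.INTER_CUBIC)
b=cv2.resize(t['pixels'][100:250,330:530],(400,300),interpolation=cv2.INTER_CUBIC)
c=cv2.resize(w['pixels'],(400,300))
cv2.imwrite('pics/c3.png',np.vstack([np.hstack([a,b]),np.hstack([c,c])])[:,:,::-1])
E
```

```text
clock: 4.75
position: [0.5553, -0.2164, 0.1365]
tool_rot: [-3.142, 0.001, 2.84]
force: [0.2, -0.3, -1.7]
grip_width: 0.0189
finger_force: 78.1
clock: 5.25
position: [0.5553, -0.2164, 0.2324]
tool_rot: [3.142, 0.001, 2.839]
force: [-0.2, -0.2, -1.2]
grip_width: 0.0187
finger_force: 78.1
clock: 5.75
position: [0.5549, -0.2163, 0.2297]
tool_rot: [-3.142, -0.001, 2.839]
force: [-0.6, 0.6, -0.9]
grip_width: 0.0188
finger_force: 78.1
[ 0.55507758 -0.2163218   0.23007801] [-3.14152795e+00 -3.20445267e-04  2.83951537e+00] [ 0.06306485 -0.6903575  -0.37017998] [-0.00966435 -0.04452217  0.01534479]
```

View pics/c3.png

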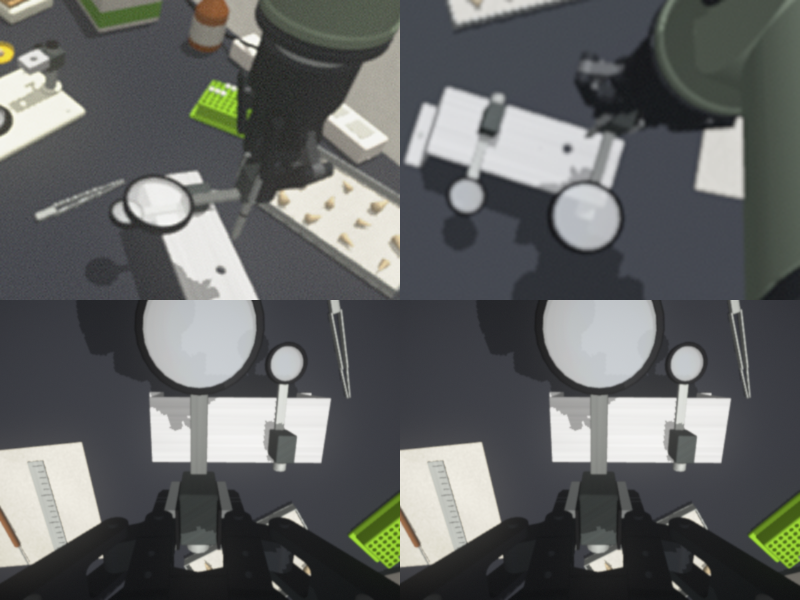

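The magnifier is held, with rod and lens clear of the rack, and the smaller one is untouched. Next I carry it to a viewing spot beside the stand, turning +28.6°.

```bash
python3 -m crank '{"travel":[[0.1,2,0],[0.2,5,0],[0.3,9,0],[0.3,13,0],[0.3,17,0]],"turn":[[0,0,2],[0,0,5],[0,0,9],[0,0,12],[0,0,15]],"gripper":[1,1,1,1,1]}'
python3 -m crank '{"travel":[[0.1,4,0],[0.2,8,0],[0.3,12,0],[0.3,14,0],[0.3,15.2,0]],"turn":[[0,0,3.4],[0,0,6.8],[0,0,10],[0,0,12.5],[0,0,13.6]],"gripper":[1,1,1,1,1]}'
python3 -m crank '{"travel":[[0,0,0],[0,0,0],[0,0,0],[0,0,0],[0,0,0]],"turn":[[0,0,0],[0,0,0],[0,0,0],[0,0,0],[0,0,0]],"gripper":[1,1,1,1,1]}'
python3 - <<'E'
from h import *
w=snap('wrist','w4');s=snap('side','s4');t=snap('top','t4');o=bot.observe();print(o['position'],o['tool_rot'],o['force'])
e=(.5393,.2142,.094);d=(.4506,.1965,.02);print('pred',proj(w,e),proj(w,d))
p=o['position']
for n,f in(('s',s),('t',t)):print(n,'tip',proj(f,p-[0,0,.081]),'lens',proj(f,p+.095*np.array([np.cos(o['tool_rot'][2]),np.sin(o['tool_rot'][2]),0])))
a=cv2.resize(w['pixels'][60:300,280:520],(400,400),interpolation=cv2.INTER_CUBIC)
b=cv2.resize(s['pixels'][80:280,200:400],(400,400),interpolation=cv2.INTER_CUBIC)
cv2.imwrite('pics/c4.png',np.hstack([a,b])[:,:,::-1])
E
```

```text
clock: 6.4
position: [0.5579, -0.0441, 0.2304]
tool_rot: [3.141, 0.0, 3.105]
force: [0.2, 0.7, -2.3]
grip_width: 0.0189
finger_force: 78.1
clock: 6.9
position: [0.5608, 0.1079, 0.2302]
tool_rot: [3.141, -0.0, -2.94]
force: [-0.1, -1.0, -1.9]
grip_width: 0.0186
finger_force: 78.2
clock: 7.4
position: [0.5612, 0.1049, 0.2303]
tool_rot: [-3.141, 0.0, -2.946]
force: [-0.0, -0.4, -1.7]
grip_width: 0.0186
finger_force: 78.2
[0.56118572 0.10542331 0.2303022 ] [-3.14157123e+00  2.32043930e-05 -2.94494767e+00] [ 0.24174336 -0.00261373 -1.47078516]
pred [413.57350092 197.3910584 ] [394.75009351  84.74949282]
s tip [305.17917489 163.8598071 ] lens [268.84135704 148.84652302]
t tip [264.68899138 164.71607921] lens [270.39018556 205.00296256]
```

View pics/c4.png

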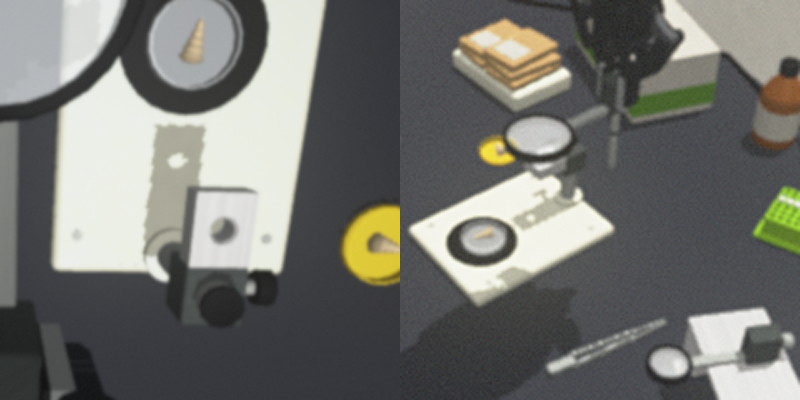

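The wrist crop shows the eye at full-image (413.8,198.6) and the dish with the shell at (397,85). The side view shows the rod tip at (306,162.5), hanging vertically, and the held lens at (270,148.5).

```bash
python3 - <<'E'
from h import *
W=load('w4');T=load('top0');S=load('side0')
E=[(W,(413.8,198.6)),(T,(217.3,180.7)),(S,(272.3,159))]
def blob(f,uv,r,mode):
    g=cv2.cvtColor(f['pixels'],cv2.COLOR_RGB2HSV).astype(int);x0,y0=int(uv[0])-r,int(uv[1])-r
    p=g[y0:y0+2*r+1,x0:x0+2*r+1];m=(p[:,:,1]>60)&(p[:,:,0]<30)&(p[:,:,2]>110)
    yy,xx=np.nonzero(m);return np.array([xx.mean()+x0,yy.mean()+y0]),m.sum()
D=[]
for f,uv,r in[(W,(397,85),18),(T,(230,223),7),(S,(242,198),8)]:
    c,n=blob(f,uv,r,0);print(c,n,atz(f,c,.024));D.append((f,c))
print('shell',tri(*D));print('eye',tri(*E));e=tri(*E)[0]
for f,u in E:print(atz(f,u,.094))
for f,u in [(W,(397,85.2)),(T,(230.2,223.3)),(S,(242,198.3))]:print('dish',atz(f,u,.022))
# held lens now
s=load('s4');t=load('t4')
import itertools
o=bot.observe();print(o['position'],o['tool_rot'])
g=cv2.cvtColor(t['pixels'],cv2.COLOR_RGB2GRAY)
cv2.imwrite('pics/c5.png',np.hstack([cv2.resize(t['pixels'][150:250,215:315],(400,400),interpolation=cv2.INTER_CUBIC),cv2.resize(load('s4')['pixels'][110:180,245:315],(400,400),interpolation=cv2.INTER_CUBIC)])[:,:,::-1])
E
```

```text
[396.22818792  87.33557047] 149 [0.45297961 0.1973111  0.024     ]
[nan nan] 0 [nan nan nan]
[242.84615385 196.15384615] 13 [0.45584546 0.19942879 0.024     ]
shell (array([nan, nan, nan]), [np.float64(nan), np.float64(nan), np.float64(nan)])
eye (array([0.53969591, 0.21456961, 0.09356727]), [np.float64(0.00065645681626224), np.float64(0.0015612659875650246), np.float64(0.0010471321352268051)])
[0.54023908 0.21468731 0.094     ]
[0.53804697 0.21466419 0.094     ]
[0.5403993  0.21364929 0.094     ]
dish [0.45079969 0.19808517 0.022     ]
dish [0.44918518 0.19696994 0.022     ]
dish [0.45186118 0.19560657 0.022     ]
[0.56118572 0.10542331 0.2303022 ] [-3.14157123e+00  2.32043930e-05 -2.94494767e+00]<stdin>:7: RuntimeWarning: Mean of empty slice.
  ret = ret.dtype.type(ret / rcount)
```

View pics/c5.png

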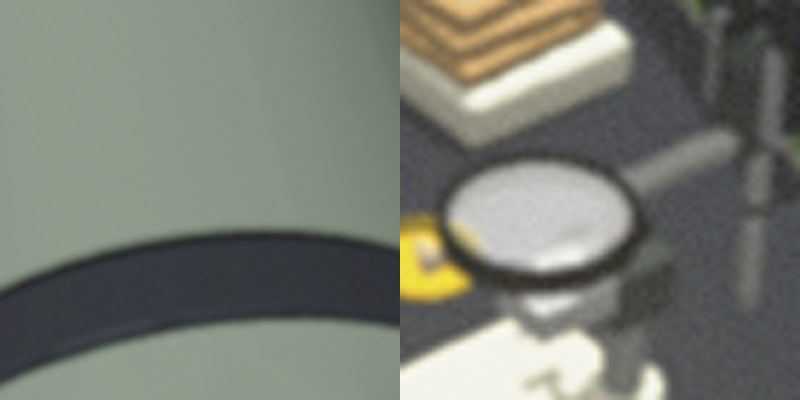

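```bash
python3 -m crank '{"travel":[[-0.4,2,0],[-0.9,5,0],[-1.5,8,0],[-2.0,10,0],[-2.1,10.9,0]],"turn":[[0,0,-0.4],[0,0,-0.4],[0,0,-0.4],[0,0,-0.4],[0,0,-0.4]],"gripper":[1,1,1,1,1]}'
python3 -m crank '{"travel":[[0,0,-0.5],[0,0,-1.5],[0,0,-2.5],[0,0,-3.5],[0,0,-3.5]],"turn":[[0,0,0],[0,0,0],[0,0,0],[0,0,0],[0,0,0]],"gripper":[1,1,1,1,1]}'
python3 -m crank '{"travel":[[0,0,-0.4],[0,0,-0.8],[0,0,-0.8],[0,0,-0.8],[0,0,-0.8]],"turn":[[0,0,0],[0,0,0],[0,0,0],[0,0,0],[0,0,0]],"gripper":[1,1,1,1,1]}'
python3 - <<'E'
from h import *
s=snap('side','s5');w=snap('wrist','w5');o=bot.observe();print(o['position'],o['tool_rot'],o['force'])
print(proj(s,o['position']-[.0006,0,.081]),proj(s,(.5398,.2145,.094)))
a=cv2.resize(s['pixels'][110:190,225:305],(400,400),interpolation=cv2.INTER_CUBIC)
b=cv2.resize(w['pixels'],(400,300));b=np.vstack([b,np.zeros((100,400,3),np.uint8)])
cv2.imwrite('pics/c6.png',np.hstack([a,b])[:,:,::-1])
E
```

```text
clock: 8.05
position: [0.5394, 0.2168, 0.2302]
tool_rot: [3.141, -0.0, -2.949]
force: [0.1, 0.2, -1.1]
grip_width: 0.019
finger_force: 78.3
clock: 8.55
position: [0.5396, 0.2137, 0.1935]
tool_rot: [-3.141, -0.002, -2.952]
force: [-0.8, 0.1, -0.8]
grip_width: 0.0186
finger_force: 78.3
clock: 9.05
position: [0.5402, 0.2148, 0.1875]
tool_rot: [3.141, 0.0, -2.951]
force: [0.9, -0.1, -1.1]
grip_width: 0.0187
finger_force: 78.3
[0.54021889 0.21474037 0.18749152] [ 3.14155444e+00  3.27365410e-04 -2.95134242e+00] [-0.57493553 -0.08737216 -1.96179726]
[271.79973028 154.48267221] [271.90197145 158.86823905]
```

View pics/c6.png

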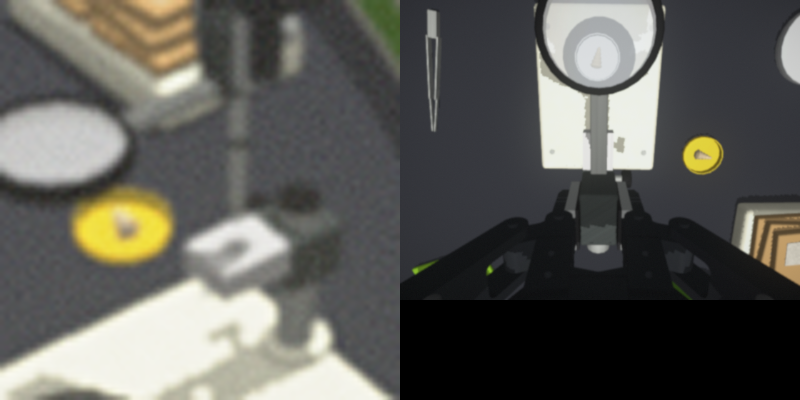

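Side crop: the rod tip at (237,212) is directly over the eye at (238,246). In the wrist view the shell at (598,58) lines up with the bar. Inserting, with force checks.

```bash
python3 -m crank '{"travel":[[0,0,-0.5],[0,0,-1],[0,0,-1.5],[0,0,-2],[0,0,-2]],"turn":[[0,0,0],[0,0,0],[0,0,0],[0,0,0],[0,0,0]],"gripper":[1,1,1,1,1]}'
python3 -m crank '{"travel":[[0,0,-0.3],[0,0,-0.6],[0,0,-1],[0,0,-1],[0,0,-1]],"turn":[[0,0,0],[0,0,0],[0,0,0],[0,0,0],[0,0,0]],"gripper":[1,1,1,1,1]}'
python3 - <<'E'
from h import *
bot.grab_frame('side');o=bot.observe();print(o['position'],o['tool_rot'],o['force'],o['moment'])
E
```

```text
clock: 9.65
position: [0.5398, 0.2145, 0.1664]
tool_rot: [-3.141, -0.001, -2.951]
force: [0.8, -0.5, -1.6]
grip_width: 0.0186
finger_force: 78.3
clock: 10.15
position: [0.5401, 0.2146, 0.1572]
tool_rot: [-3.142, -0.0, -2.952]
force: [-0.2, -0.3, -0.7]
grip_width: 0.0185
finger_force: 78.3
[0.54019764 0.2146642  0.15733851] [-3.14155595e+00  4.44617125e-05 -2.95150106e+00] [-0.21499887  0.15610765 -1.83138919] [-0.0841157  -0.06651897  0.02187746]
```

Force-free, with the tip 18 mm into the eye. Going on to the ring height with a +1 mm x bias towards centring the lens.

```bash
python3 -m crank '{"travel":[[0,0,-0.5],[0,0,-1.1],[0,0,-1.7],[0,0,-2.3],[0,0,-2.7]],"turn":[[0,0,0],[0,0,0],[0,0,0],[0,0,0],[0,0,0]],"gripper":[1,1,1,1,1]}'
python3 -m crank '{"travel":[[0.05,0,0],[0.1,0,0],[0.1,0,0],[0.1,0,0],[0.1,0,0]],"turn":[[0,0,0],[0,0,0],[0,0,0],[0,0,0],[0,0,0]],"gripper":[1,1,1,1,1]}'
python3 - <<'E'
from h import *
s=snap('side','s7');w=snap('wrist','w7');o=bot.observe();print(o['position'],o['tool_rot'],o['force'],o['moment'])
p=o['position'];u=np.array([np.cos(o['tool_rot'][2]),np.sin(o['tool_rot'][2]),0])
for q in(.0745,.099,.124):print(q,proj(s,[.5404,.2147,q]))
print('lens w',proj(w,[*(p+.0956*u)[:2],.129]),'shell',proj(w,(.4504,.1973,.022)))
a=cv2.resize(s['pixels'][125:175,245:295],(400,400),interpolation=cv2.INTER_CUBIC)
b=cv2.resize(w['pixels'][0:260,150:410],(400,400),interpolation=cv2.INTER_CUBIC)
cv2.imwrite('pics/c7.png',np.hstack([a,b])[:,:,::-1])
E
```

```text
clock: 10.7
position: [0.5399, 0.2146, 0.1295]
tool_rot: [-3.141, -0.001, -2.951]
force: [1.2, -1.4, -0.7]
grip_width: 0.0187
finger_force: 78.3
clock: 11.2
position: [0.5412, 0.2147, 0.1305]
tool_rot: [3.142, 0.0, -2.951]
force: [0.4, -0.3, -1.4]
grip_width: 0.0191
finger_force: 78.3
[0.54118705 0.21469585 0.13042135] [ 3.14154153e+00  1.98125519e-04 -2.95148888e+00] [-0.4445822  -0.56759865 -1.59225321] [-0.03273541 -0.02098988  0.0317111 ]
0.0745 [272.06673802 165.37388058]
0.099 [272.10073856 157.01764577]
0.124 [272.13678384 148.15888131]
lens w [275.90973392  38.90965326] shell [276.46271518  73.26022374]
```

View pics/c7.png

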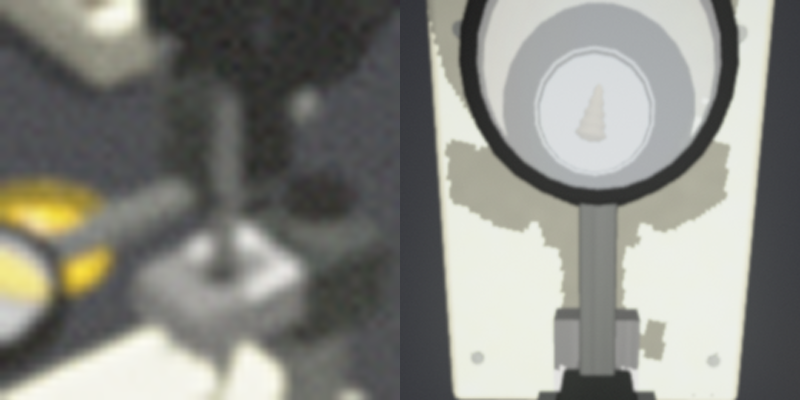

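The rod is through the eye with the ring near its mouth, and the lens encloses the shell (wrist crop (592,112)) with the bar lined up. One last numeric check of the ring height, then hand in.

```bash
python3 - <<'E'
from h import *
for n,xy,z0 in(('s4',(.5606,.1054),.2303),('s5',(.5396,.2146),.1875),('s7',(.5406,.2147),.1304)):
    s=load(n);g=cv2.GaussianBlur(cv2.cvtColor(s['pixels'],cv2.COLOR_RGB2GRAY),(0,0),.5).astype(np.float32)
    zs=np.arange(z0-.055,z0-.012,.0015);uv=np.array([proj(s,[*xy,z]) for z in zs],np.float32)
    v=np.mean([cv2.remap(g,uv[:,0]+d,uv[:,1],cv2.INTER_CUBIC).ravel() for d in(-.5,0,.5,1)],0)
    print(n,[(round(float((z-z0)*1e3),1),int(a)) for z,a in zip(zs,v)])
w=load('w7');p=np.array([.5412,.2147]);u=np.array([np.cos(-2.9515),np.sin(-2.9515)])
for r in(.0953-.033,):
    for z in(.124,.134):print(proj(w,[*(p+u*(r+.0006)),z]))
g=cv2.cvtColor(w['pixels'],cv2.COLOR_RGB2GRAY);print(g[118:142,255],g[118:142,300])
E
```

```text
s4 [(-55.0, 110), (-53.5, 110), (-52.0, 110), (-50.5, 109), (-49.0, 109), (-47.5, 110), (-46.0, 112), (-44.5, 114), (-43.0, 112), (-41.5, 107), (-40.0, 95), (-38.5, 85), (-37.0, 79), (-35.5, 83), (-34.0, 92), (-32.5, 103), (-31.0, 109), (-29.5, 110), (-28.0, 109), (-26.5, 109), (-25.0, 108), (-23.5, 109), (-22.0, 109), (-20.5, 111), (-19.0, 111), (-17.5, 109), (-16.0, 102), (-14.5, 95), (-13.0, 84)]
s5 [(-55.0, 109), (-53.5, 109), (-52.0, 111), (-50.5, 110), (-49.0, 110), (-47.5, 110), (-46.0, 109), (-44.5, 110), (-43.0, 107), (-41.5, 103), (-40.0, 95), (-38.5, 88), (-37.0, 83), (-35.5, 85), (-34.0, 91), (-32.5, 100), (-31.0, 106), (-29.5, 111), (-28.0, 112), (-26.5, 112), (-25.0, 110), (-23.5, 110), (-22.0, 111), (-20.5, 112), (-19.0, 110), (-17.5, 107), (-16.0, 106), (-14.5, 101), (-13.0, 92)]
s7 [(-55.0, 129), (-53.5, 132), (-52.0, 136), (-50.5, 142), (-49.0, 149), (-47.5, 155), (-46.0, 158), (-44.5, 157), (-43.0, 150), (-41.5, 137), (-40.0, 122), (-38.5, 105), (-37.0, 94), (-35.5, 93), (-34.0, 99), (-32.5, 105), (-31.0, 113), (-29.5, 118), (-28.0, 123), (-26.5, 127), (-25.0, 128), (-23.5, 127), (-22.0, 123), (-20.5, 117), (-19.0, 112), (-17.5, 110), (-16.0, 104), (-14.5, 98), (-13.0, 93)]
[276.01824279 128.62611407]
[275.95473944 130.28703714]
[129  90  62  52  50  50  50  51  50  49  52  76 114 148 165 170 171 169
 169 170 170 170 171 170] [154 122  82  57  53  50  50  52  52  49  50  53  75 116 149 166 171 171
 170 171 170 170 170 169]
```

```bash
python3 -c "
from workcell import bot
print(bot.observe()['position'],bot.observe()['force']);print(bot.job_done())"
```

```text
[0.54118705 0.21469585 0.13042135] [-0.4445822  -0.56759865 -1.59225321]
the job is handed in; nothing more can be done
None
```

I handed the job in at about 11 s of the 48 s limit: the arm is holding the larger magnifier level, its rod loose in the eye with no side load, the ring within about 1 mm of the eye's top, and the lens about 3 mm off centre over the shell because the dish stands only about 91 mm from the eye.

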